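# Latch the offcut case and lift the last sharp offcut with tongs

## Task

The offcut case is full: first swing its turnbutton fully across onto the closed lid so that the lid is secured. Then clear the one sharp piece of metal track that did not fit in: it must not be touched with the robot's fingers, so pick up the sprung tongs, close their jaws on the piece and lift it at least 12 cm clear of the table, touching nothing else. Finish while holding it there still in the tongs, with the lid still latched and the bottle, tape roll and carton left where they stand.

Things in the scene. Friction and masses are not known exactly. Their poses are not given: they have to be found in the camera images.
- case: Grey plastic offcut case, fixed to the table, body 200 (x) x 240 (y) x 85 mm high, closed by a flat grey lid whose top is at 95 mm. Along its whole front (-x side) runs a solid ledge 44 mm deep (case x from -144 to -100 mm), top at 95 mm, level with the lid. Origin: centre of the 200 x 240 body's underside, on the table; z up.
- lid (a joint): Hinge of the case's lid, along its rear (+x) edge; 0 = shut (it starts shut and stays shut by its 350 g weight), grows as the front edge rises. A round black knob (26 mm wide, 22 mm tall) stands on the lid at case x = -65 mm, y = +55 mm.
- button (a joint): Turnbutton bar on the ledge, turning about the vertical axis at pivot. 0 = long end points to the case's -y, along the ledge (lid free); grows counter-clockwise seen from above; 1.57 (end stop) = long end points to the case's +x, across the lid (secured). Starts between 0 and 0.5, stays where left, takes 0.05 N m to turn (1 N at its end): closed fingers can push it sideways.
- pivot (a point): Point on the turnbutton's pivot axis, on top of the ledge (95 mm up), at case x = -122, y = -50 mm; axes parallel to the case's.
- button_end (a point): Centre of the upper edge of the turnbutton's long end; moves with the bar. The turnbutton is a bare aluminium bar 75 mm long, 18 mm wide, 16 mm thick (underside 97 mm, top 113 mm above the table), lying flat; its long end is 63 mm from the pivot axis, the short end 12 mm the other way.
- tongs: Spring steel tongs lying on the table, 226 mm long, 26 mm high, 80 g, jaws opening sideways. Origin: underside, on the midline, middle of the grip zone; x along the midline to the jaws, z up. Round pivot at x = -95 mm, wire loop behind it. Squeeze the arms' flat outer faces (x -45 to +45 mm) along y at x = 0: they are 55 mm apart at rest there. Arms move symmetrically about the midline.
- tongs_left: The tongs' arm on the +y side of the midline, 4 mm thick strip 26 mm high with a black rubber jaw (44 mm long, from x = +61 to +105 mm of the tongs frame). Origin at the tongs' pivot.
- tongs_right: The tongs' arm on the -y side, mirror image. Origin at the tongs' pivot.
- tongs_jaws (a point): Midway between the jaws, 83 mm ahead of the tongs' origin, 13 mm up. Jaw gap here: 62 mm at rest; 45 mm with 46 mm over the outer faces at tongs x = 0 (these faces then parallel); 26 mm with 36 mm there (jaws then parallel). The spring pushes each arm out with 7 N (open) to 13 N (closed on 26 mm) at x = 0, enough to carry the half-squeezed tongs between the fingers.
- offcut: The sharp offcut: a short bare U of galvanised steel track, open side up, 52 mm long (its x), 26 mm wide (its y), 32 mm high, 2 mm walls, about 35 g. Origin: centre of its underside, on the table; z up. Its x axis points roughly away from the robot (within 0.4 rad). The jaws close on its two upright walls, along its y.
- bottle: Bystander: white bottle, 60 mm diameter, 150 mm tall, standing; origin under its centre. Leave it.
- tape: Bystander: roll of tape, 100 mm outer diameter, 48 mm high, lying flat; origin under its centre. Leave it.
- carton: Bystander: cardboard carton 70 x 110 x 50 mm; origin under its centre. Leave it.

How it is judged:
On the way, in this order (a step that is already met when the one before it is completed fails the run):
1. the turnbutton is turned across the shut lid (value of joint button above 1.35 rad and value of joint lid below 0.03 rad), for 0.2 s.
2. the offcut is clamped between both jaws of the tongs, which the fingers hold, and lifted off the table (contact force between each of tongs_left, tongs_right and offcut above 1 N and contact force between the fingers and tongs above 2 N and height (world z) of offcut above 0.03 m), for 0.2 s.
At the end, for the whole second after the job is handed in: Offcut still (<0.05 m/s), over 100 mm above the table, pressed over 1 N by each jaw; tongs gripped by the fingers (over 2 N); offcut and tongs clear of case and bystanders; turnbutton beyond 1.35 rad, lid shut (below 0.03 rad) (all of step 1 and contact force between each of tongs_left, tongs_right and offcut above 1 N and contact force between the fingers and tongs above 2 N and height (world z) of offcut above 0.1 m and linear speed of offcut below 0.05 m/s and contact force between each of offcut, tongs and case below 0.1 N and contact force between each of offcut, tongs and bottle below 0.1 N and contact force between each of offcut, tongs and tape below 0.1 N and contact force between each of offcut, tongs and carton below 0.1 N); the arm keeps its last pose, push and grip.
It fails at once if the robot touches the sharp offcut itself (contact force between any of the fingers, the arm and offcut above 0.3 N).
It fails at once if a bystander is displaced by more than 30 mm (distance of any of bottle, tape, carton from where it was at the start of the episode above 0.03 m).
It also fails if it takes over 61 s, if anything falls off the work surface, if the arm or the gripper's body presses on something with over 40 N, if the wrist force passes 120 N, or if a joint passes its speed limit or range.

## Robot

A 6-joint arm with a two-finger parallel gripper is mounted at the origin on the work surface. World frame = base frame: x ahead of the robot, y to its left, z up, the work surface at z = 0. Lengths are in m, angles in rad, forces in N, time in s.
With the tool pointing down it reaches from about 0.35 to 0.775 m from the base axis. Payload 5.5 kg.
Tool frame: the origin (TCP) lies at the very end of the fingers, on their centre line; the grasp point (between the pads) lies 19 mm behind it; x points along the fingers, y is the direction in which the jaws open and shut, and the axes are right-handed (so a half turn about x gives the same grasp; the last joint's range is limited). The gripper opens to 85 mm and grips with 20 to 120 N. Pads are 22 mm wide; open, the fingers measure 114 mm over their backs; the gripper's body (76 mm by 85 mm) begins 54 mm behind the grasp point. The pads swing forward as they close: fully open they stand 13 mm farther back than shut.
Start: joints at [-1.456, 0.313, 0.046, 1.304, 0, 1.431], TCP at [0.145, -0.556, 0.231] pointing down, gripper open.
Joint ranges: [-2.76, 2.76], [-0.86, 1.69], [-1.03, 1.26], [-2.2, 2.34], [-1.47, 1.5], [-3.14, 3.14]. Speed limits (rad/s): [2.57, 2.57, 3.14, 3.14, 3.14, 3.14].

## Interface

Orientations are given as a unit quaternion [w, x, y, z].
In Python, from workcell import env gives the robot as it stands.
- The arm moves only by the tool drive_tool, never from a script. Its argument "plan" is a list that holds one entry, the list of rows, each a list of 7 numbers: the shift along the tool's x, y, z in cm, then the turn, a rotation vector about the tool's x, y, z in degrees, then the opening, from 0 (shut) to 1 (fully open). In form: [[[tx, ty, tz, wx, wy, wz, fingers], ...]]. A call has exactly 5 rows; each row shifts and turns the commanded pose from where the row before left it, along the tool's axes as they then stand; what a row does not reach is not made up. A row lasts 1/12 s, in which the tool goes at most 41.7 mm and 7.16 degrees, less where a joint would pass 70% of its speed; a pose out of reach is approached as far as the arm can. A call with a gripper value outside its range is refused whole. The fingers move at their own pace and stop on an object; "squeeze" is the grip in N (left out, the last holds). Time passes only in rows, so rows that do not move let the fingers close, or fill a call up. It gives the time, the measured TCP pose, the force and the opening at its end, in the units of the state.
- env.get_state(): the state, without advancing time (a new reading comes with each control period).
- env.read_camera(name): name is "scene" or "top" or "wrist"; returns the picture (420x560x3 uint8, red, green, blue); there is no depth.
- env.camera_model(name): a dict with "camera_matrix" (3x3 intrinsics, pixels), "camera_from_world" (4x4, takes a point from world to camera coordinates); the wrist camera has in their place "T_tool_cam" (4x4, takes a point from camera to tool coordinates, whose origin is the TCP and whose axes are the tool frame's). Camera axes: x right, y down, z forward; pixel columns grow to the right and rows downward; lengths in m; the calibration is good to about 2 mm. A picture is of the moment at which its call begins: read the wrist's pose just before it. camera_model takes no time and is no camera call.
- env.hand_in(): hands the job in, once; it reports no verdict.
The state is a dict: "clock": time; "joint_pos": joint angles; "qvel": joint speeds; "tau": joint torques, N m; "tcp_pos": TCP position; "orientation": TCP orientation; "wrist_force": force on the tool from outside, world axes, zero at the start; "ft_torque": the same for the moment, N m; "finger_gap": finger opening in m.
Only numpy, scipy, OpenCV 4.12 (cv2) and the standard library are available. Lean on these libraries where they do the work, as an engineer would, in place of code of your own. Each camera call takes 0.05 s, during which the arm holds its last target.

## Working session

There is one attempt and no reset: what is moved stays moved. The work goes in short steps, Python scripts to look and compute and a tool call to move; the robot and the scene stay as the last step left them, time stands still between calls to the robot, and variables do not carry over. Pictures are saved under pics/ and viewed, and the job is handed in when it is done.

Besides the shell and the picture viewer there is one more tool, called as a command line: name --argument value ..., lists and objects as JSON in quotes. drive_tool: Moves the arm, as the interface text tells. Its arguments: {"type":"object","properties":{"plan":{"type":"array","items":{"type":"array","items":{"type":"array","items":{"type":"number"}}}},"squeeze":{"type":"number"}},"required":["plan"]}

```bash
mkdir -p pics; ls
python3 - <<'E'
from workcell import env
import cv2,numpy as np
s=env.get_state();print(s)
for n in ["scene","top"]:
    im=env.read_camera(n);cv2.imwrite(f"pics/{n}0.png",im[:,:,::-1]);np.save(f"{n}0.npy",im)
    print(env.camera_model(n))
print(env.camera_model("wrist"))
E
```

```text
pics
{'clock': 0.0, 'joint_pos': array([-1.45560715e+00,  3.14000614e-01,  4.49449821e-02,  1.30361614e+00,
       -1.97630150e-05,  1.43116327e+00]), 'qvel': array([ 0.00067439,  0.00243863,  0.00100285, -0.00038932,  0.001694  ,
       -0.00074315]), 'tau': array([ 3.25236499e-05, -4.80626750e+01,  2.98533851e+01,  1.95334491e-02,
       -1.26946256e-04, -3.53147335e-06]), 'tcp_pos': array([ 0.14484653, -0.55590363,  0.23039487]), 'orientation': array([ 0.08918657,  0.70137591,  0.09051278, -0.70137367]), 'wrist_force': array([-0.16507198,  0.10914779, -0.41438712]), 'ft_torque': array([-0.00916673, -0.0218056 , -0.036565  ]), 'finger_gap': 0.08540388284769013}
{'camera_matrix': array([[526.45844315,   0.        , 287.3163024 ],
       [  0.        , 526.45844315, 210.84859093],
       [  0.        ,   0.        ,   1.        ]]), 'camera_from_world': array([[-0.57300887,  0.81947475,  0.01104397,  0.34868205],
       [ 0.51255821,  0.36885067, -0.77539233, -0.24603705],
       [-0.63948801, -0.438646  , -0.63138322,  1.58310132],
       [ 0.        ,  0.        ,  0.        ,  1. 
[... 280 characters left out ...]
692187, -0.02877141, -0.15861092,  0.58182366],
       [ 0.15849406,  0.00631224, -0.98733975,  1.02092479],
       [ 0.        ,  0.        ,  0.        ,  1.        ]])}
{'camera_matrix': array([[336.34370136,   0.        , 278.02064491],
       [  0.        , 336.34370136, 212.30367284],
       [  0.        ,   0.        ,   1.        ]]), 'T_tool_cam': array([[ 4.68121651e-04, -2.86106916e-01,  9.58197586e-01,
        -1.42906456e-01],
       [ 9.99999878e-01, -1.47301833e-05, -4.92942175e-04,
         5.81028214e-04],
       [ 1.55148591e-04,  9.58197700e-01,  2.86106874e-01,
        -7.07540125e-02],
       [ 0.00000000e+00,  0.00000000e+00,  0.00000000e+00,
         1.00000000e+00]])}
```

View pics/scene0.png

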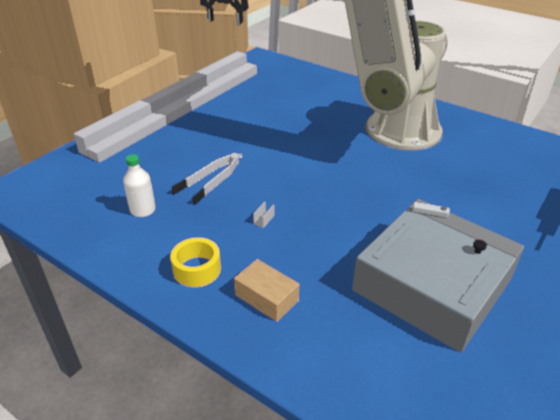

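View pics/top0.png

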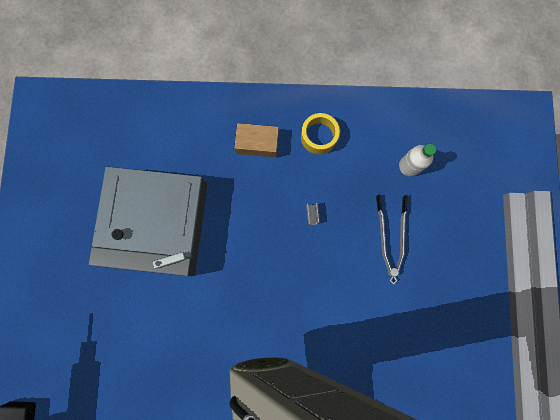

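```bash
cat > h.py <<'E'
import numpy as np,cv2
from workcell import env
from scipy.spatial.transform import Rotation as R
def ray(name,uv,z,st=None):
    m=env.camera_model(name);K=m["camera_matrix"]
    if name=="wrist":
        q=st["orientation"];T=np.eye(4);T[:3,:3]=R.from_quat([q[1],q[2],q[3],q[0]]).as_matrix();T[:3,3]=st["tcp_pos"]
        W=T@m["T_tool_cam"]
    else: W=np.linalg.inv(m["camera_from_world"])
    uv=np.atleast_2d(uv).astype(float)
    d=np.c_[(uv[:,0]-K[0,2])/K[0,0],(uv[:,1]-K[1,2])/K[1,1],np.ones(len(uv))]@W[:3,:3].T
    o=W[:3,3];return o+d*((z-o[2])/d[:,2])[:,None]
def proj(name,p,st=None):
    m=env.camera_model(name);K=m["camera_matrix"]
    if name=="wrist":
        q=st["orientation"];T=np.eye(4);T[:3,:3]=R.from_quat([q[1],q[2],q[3],q[0]]).as_matrix();T[:3,3]=st["tcp_pos"]
        C=np.linalg.inv(T@m["T_tool_cam"])
    else: C=m["camera_from_world"]
    p=np.atleast_2d(p);c=p@C[:3,:3].T+C[:3,3];c=c@K.T;return c[:,:2]/c[:,2:]
E
python3 - <<'E'
import numpy as np,cv2
im=np.load("top0.npy")[:,:,::-1]
def crop(n,x0,y0,w,h,s): cv2.imwrite(n,cv2.resize(im[y0:y0+h,x0:x0+w],None,fx=s,fy=s,interpolation=cv2.INTER_CUBIC))
crop("pics/c1.png",80,155,140,130,5)
crop("pics/c2.png",295,185,130,110,6)
im=np.load("scene0.npy")[:,:,::-1]
crop("pics/c3.png",340,190,190,150,4)
crop("pics/c4.png",160,140,130,100,6)
E
```

```text
(no output)
```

View pics/c1.png

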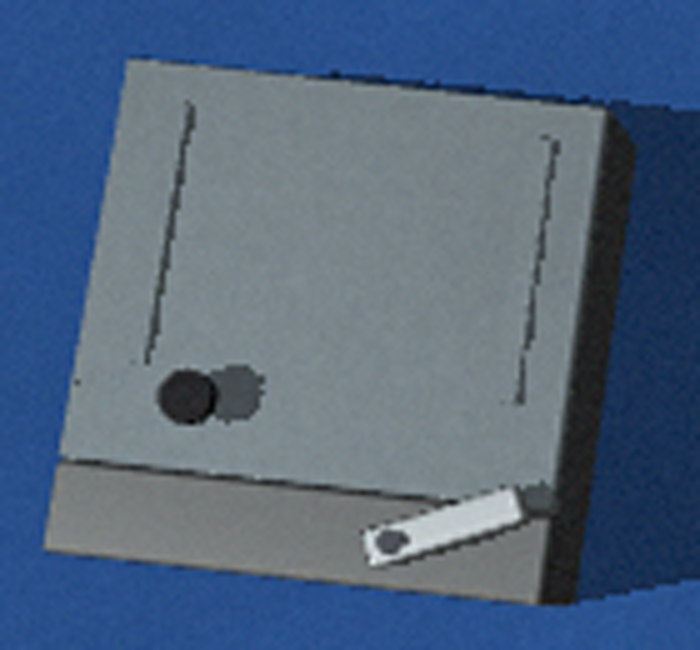

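View pics/c2.png

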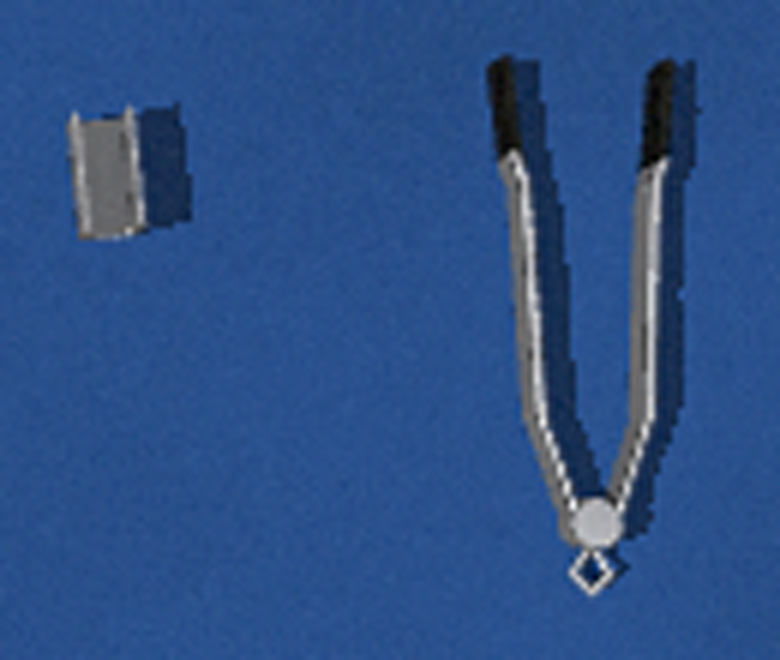

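View pics/c4.png

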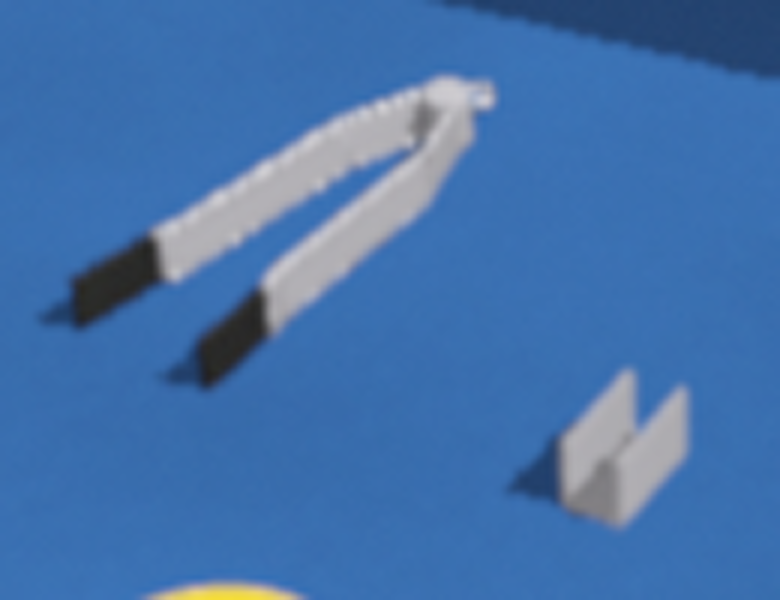

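```bash
cat > m1.py <<'E'
from h import *
np.set_printoptions(precision=4,suppress=True)
def P(c,s,o,z): 
    c=np.array(c,float);return ray("top",(c+.5)/s-.5+np.array(o),z)
case=P([(127,60),(607,107),(540,604),(44,549)],5,(80,155),.095);print("case corners rl,rr,fr,fl\n",case)
print([np.linalg.norm(case[i]-case[(i+1)%4]) for i in range(4)],"expect .24 .244")
yaw=np.arctan2(*(case[0]-case[3])[[1,0]]);yaw2=np.arctan2(*(case[1]-case[2])[[1,0]]);yaw3=np.arctan2(*(case[0]-case[1])[[1,0]])-np.pi/2
yaw4=np.arctan2(*(case[3]-case[2])[[1,0]])-np.pi/2
print("yaws",yaw,yaw2,yaw3,yaw4)
cy=np.mean([yaw,yaw2,yaw3,yaw4]);c,s=np.cos(cy),np.sin(cy)
M=np.array([[c,-s],[s,c]])
cen=case[:,:2].mean(0)-M@[-.022,0];print("case origin",cen,cy)
pv=cen+M@[-.122,-.05];print("pivot from case",pv,"screw",P([(393,542)],5,(80,155),.113))
e=P([(519,502)],5,(80,155),.113)[0];print("end",e,"len",np.linalg.norm(e[:2]-pv))
b=M.T@(e[:2]-pv);print("button angle",np.arctan2(b[1],b[0])+np.pi/2)
t=P([(597,524),(503,60),(662,64),(592,570)],6,(295,185),.026);print("tongs pivot, tips,loop",t)
t2=P([(509,155),(655,163)],6,(295,185),.026);print(t2)
mid=(t[1]+t[2])/2;d=mid-t[0];ty=np.arctan2(d[1],d[0]);print("tongs yaw",ty,"len",np.linalg.norm(d),"exp .200; tip gap",np.linalg.norm(t[1]-t[2]))
print("tongs origin",t[0]+.095*np.array([np.cos(ty),np.sin(ty),0]), mid-.105*np.array([np.cos(ty),np.sin(ty),0]))
o=P([(75,115),(86,237),(129,107),(141,228)],6,(295,185),.032);print("offcut",o,o.mean(0));
for a,b_ in((1,0),(3,2)):
    d=o[b_]-o[a];print(np.linalg.norm(d),np.arctan2(d[1],d[0]))
print("w",np.linalg.norm(o[0]-o[2]),np.linalg.norm(o[1]-o[3]))
for n,uv,z in(("bottle",(431,150),.15),("tape",(320,133),.048),("carton",(257,138),.05)):print(n,ray("top",uv,z))
E
python3 m1.py
```

```text
case corners rl,rr,fr,fl
 [[0.6715 0.4336 0.095 ]
 [0.6546 0.1956 0.095 ]
 [0.4127 0.2138 0.095 ]
 [0.4315 0.4511 0.095 ]]
[np.float64(0.238641852978335), np.float64(0.24262513110704276), np.float64(0.2379817709274866), np.float64(0.2406048289902003)] expect .24 .244
yaws -0.07257149681619086 -0.07531318356596696 -0.07086800695505313 -0.07934881757469037
case origin [0.5645 0.3219] -0.07452537622797534
pivot from case [0.4391 0.2811] screw [[0.4392 0.2806 0.113 ]]
end [0.4595 0.223  0.113 ] len 0.06159153101700864
button angle 0.41158231650448074
tongs pivot, tips,loop [[ 0.4367 -0.2942  0.026 ]
 [ 0.635  -0.2568  0.026 ]
 [ 0.6353 -0.3257  0.026 ]
 [ 0.4175 -0.2917  0.026 ]]
[[ 0.5933 -0.2589  0.026 ]
 [ 0.5916 -0.3218  0.026 ]]
tongs yaw 0.014553459035713458 len 0.19842224146502327 exp .200; tip gap 0.06890611807302646
tongs origin [ 0.5317 -0.2928  0.026 ] [ 0.5302 -0.2928  0.026 ]
offcut [[ 0.6043 -0.0711  0.032 ]
 [ 0.5516 -0.0766  0.032 ]
 [ 0.6085 -0.0942  0.032 ]
 [ 0.5561 -0.1     0.032 ]] [ 0.5801 -0.0855  0.032 ]
0.05303452513700909 0.10427547968762771
0.0526769775337921 0.10966424388832104
w 0.023547063590356302 0.023858972753983274
bottle [[ 0.7194 -0.3497  0.15  ]]
tape [[ 0.7902 -0.1006  0.048 ]]
carton [[0.7711 0.0635 0.05  ]]
```

```bash
cat > go.py <<'E'
import sys
from h import *
np.set_printoptions(precision=3,suppress=True)
# usage: go.py x y z yawdeg   -> delta in tool axes; yaw: direction of tool z in world (tool x down)
def tgt(yaw):
    a=np.radians(yaw);z=np.array([np.cos(a),np.sin(a),0]);x=np.array([0,0,-1.]);y=np.cross(z,x);return np.c_[x,y,z]
s=env.get_state();q=s["orientation"];C=R.from_quat([q[1],q[2],q[3],q[0]]).as_matrix()
print("t",s["clock"],"tcp",s["tcp_pos"],"zdir yaw",np.degrees(np.arctan2(C[1,2],C[0,2])),"F",s["wrist_force"],"gap",s["finger_gap"],"q",s["joint_pos"]);print(C)
if len(sys.argv)>4:
    p=np.array(list(map(float,sys.argv[1:4])))
    print("shift cm (tool axes)",C.T@(p-s["tcp_pos"])*100,"rotvec deg",np.degrees(R.from_matrix(C.T@tgt(float(sys.argv[4]))).as_rotvec()))
E
python3 go.py 0.43 -0.25 0.22 0; python3 go.py 0.43 -0.25 0.22 180
```

```text
t 0.1 tcp [ 0.145 -0.556  0.23 ] zdir yaw -165.40345799562806 F [-0.036 -0.31   0.701] gap 0.08519224617708382 q [-1.456  0.314  0.045  1.304 -0.     1.431]
[[-0.     0.252 -0.968]
 [ 0.002 -0.968 -0.252]
 [-1.    -0.002 -0.   ]]
shift cm (tool axes) [  1.092 -22.423 -35.306] rotvec deg [-165.403   -0.136    0.001]
t 0.1 tcp [ 0.145 -0.556  0.23 ] zdir yaw -165.40345799562806 F [-0.036 -0.31   0.701] gap 0.08519224617708382 q [-1.456  0.314  0.045  1.304 -0.     1.431]
[[-0.     0.252 -0.968]
 [ 0.002 -0.968 -0.252]
 [-1.    -0.002 -0.   ]]
shift cm (tool axes) [  1.092 -22.423 -35.306] rotvec deg [14.597  0.001  0.094]
```

```bash
cat > plan.py <<'E'
import sys
from h import *
from go import tgt
# plan.py  "x y z yaw n" ... : rows rounded, chained from measured pose
def main():
    s=env.get_state();q=s["orientation"];p=s["tcp_pos"].copy();C=R.from_quat([q[1],q[2],q[3],q[0]]).as_matrix()
    k=0
    for w in sys.argv[1:]:
        x,y,z,yaw,n=map(float,w.split());n=int(n);T=np.array([x,y,z])
        yc=np.degrees(np.arctan2(C[1,2],C[0,2]));
        for i in range(n):
            rem=n-i;d=np.round(C.T@(T-p)/rem*100,1)
            G=tgt(yc+(yaw-yc)*(i+1)/n)
            w_=np.round(np.degrees(R.from_matrix(C.T@G).as_rotvec()),1)
            p=p+C@d/100;C=C@R.from_rotvec(np.radians(w_)).as_matrix()
            print("[%g,%g,%g,%g,%g,%g,F],"%(*d,*w_),end="\n" if k%5<4 else "   # %s\n"%np.round(p,3));k+=1
main()
E
sed -i 's/^s=env/if __name__!="__main__": sys.argv=sys.argv[:0] or sys.argv\nif __name__=="__main__":\n  pass\ns=env/' go.py
cat > go.py <<'E'
from h import *
import sys
np.set_printoptions(precision=3,suppress=True)
def tgt(yaw):
    a=np.radians(yaw);z=np.array([np.cos(a),np.sin(a),0]);x=np.array([0,0,-1.]);y=np.cross(z,x);return np.c_[x,y,z]
if __name__=="__main__":
    s=env.get_state();q=s["orientation"];C=R.from_quat([q[1],q[2],q[3],q[0]]).as_matrix()
    print("t",s["clock"],"tcp",s["tcp_pos"],"yaw",np.degrees(np.arctan2(C[1,2],C[0,2])),"F",s["wrist_force"],"gap",s["finger_gap"],"q",s["joint_pos"])
E
python3 plan.py "0.42 -0.25 0.22 -85 12" "0.4225 0.19 0.2 0 13"
```

```text
[0.1,-1.9,-2.9,-6.7,-0,0.1,F],
[0.1,-1.5,-3.1,-6.7,-0,-0,F],
[0.1,-1.2,-3.2,-6.7,-0,-0,F],
[0.1,-0.8,-3.3,-6.7,-0,-0,F],
[0.1,-0.4,-3.4,-6.7,-0,-0,F],   # [ 0.26  -0.429  0.226]
[0.1,0,-3.4,-6.7,-0,-0,F],
[0.1,0.4,-3.4,-6.7,-0,-0,F],
[0.1,0.8,-3.3,-6.7,-0,-0,F],
[0.1,1.2,-3.2,-6.7,-0,-0,F],
[0.1,1.5,-3.1,-6.7,-0,-0,F],   # [ 0.374 -0.301  0.221]
[0,1.9,-2.9,-6.7,0,-0,F],
[0.1,2.3,-2.6,-6.7,0,-0,F],
[0.2,0.3,-3.4,-6.5,0,-0,F],
[0.1,0.7,-3.3,-6.6,0,-0,F],
[0.2,1.1,-3.2,-6.5,0,-0,F],   # [ 0.421 -0.148  0.215]
[0.1,1.4,-3.1,-6.6,0,-0,F],
[0.2,1.8,-2.9,-6.5,0,-0,F],
[0.1,2.1,-2.7,-6.5,0,-0,F],
[0.2,2.4,-2.4,-6.6,0,-0,F],
[0.1,2.6,-2.1,-6.5,0,-0,F],   # [0.422 0.021 0.208]
[0.2,2.8,-1.8,-6.5,0,-0,F],
[0.1,3,-1.5,-6.6,0,-0,F],
[0.2,3.2,-1.1,-6.5,0,-0,F],
[0.1,3.3,-0.8,-6.6,0,-0,F],
[0.2,3.4,-0.3,-6.5,0,0,F],   # [0.423 0.19  0.2  ]
```

drive_tool --plan '[[[0.1,-1.9,-2.9,-6.7,0,0.1,0],[0.1,-1.5,-3.1,-6.7,0,0,0],[0.1,-1.2,-3.2,-6.7,0,0,0],[0.1,-0.8,-3.3,-6.7,0,0,0],[0.1,-0.4,-3.4,-6.7,0,0,0]]]'

```text
clock: 0.52
tcp_pos: [0.2602, -0.4276, 0.2257]
orientation: [-0.29, -0.645, -0.289, 0.645]
wrist_force: [-0.2, -0.1, -1.0]
finger_gap: 0.0257
```

drive_tool --plan '[[[0.1,0,-3.4,-6.7,0,0,0],[0.1,0.4,-3.4,-6.7,0,0,0],[0.1,0.8,-3.3,-6.7,0,0,0],[0.1,1.2,-3.2,-6.7,0,0,0],[0.1,1.5,-3.1,-6.7,0,0,0]]]'

```text
clock: 0.93
tcp_pos: [0.3743, -0.3003, 0.2207]
orientation: [-0.464, -0.534, -0.463, 0.534]
wrist_force: [-0.5, -0.2, 1.3]
finger_gap: -0.0001
```

drive_tool --plan '[[[0,1.9,-2.9,-6.7,0,0,0],[0.1,2.3,-2.6,-6.7,0,0,0],[0.2,0.3,-3.4,-6.5,0,0,0],[0.1,0.7,-3.3,-6.6,0,0,0],[0.2,1.1,-3.2,-6.5,0,0,0]]]'

```text
clock: 1.35
tcp_pos: [0.4211, -0.1472, 0.2142]
orientation: [0.596, 0.38, 0.596, -0.381]
wrist_force: [0.1, 0.2, -0.0]
finger_gap: 0.0002
```

drive_tool --plan '[[[0.1,1.4,-3.1,-6.6,0,0,0],[0.2,1.8,-2.9,-6.5,0,0,0],[0.1,2.1,-2.7,-6.5,0,0,0],[0.2,2.4,-2.4,-6.6,0,0,0],[0.1,2.6,-2.1,-6.5,0,0,0]]]'

```text
clock: 1.77
tcp_pos: [0.4215, 0.0224, 0.2071]
orientation: [0.679, 0.197, 0.679, -0.198]
wrist_force: [0.8, 0.3, 0.3]
finger_gap: 0.0001
```

drive_tool --plan '[[[0.2,2.8,-1.8,-6.5,0,0,0],[0.1,3,-1.5,-6.6,0,0,0],[0.2,3.2,-1.1,-6.5,0,0,0],[0.1,3.3,-0.8,-6.6,0,0,0],[0.2,3.4,-0.3,-6.5,0,0,0]]]'

```text
clock: 2.18
tcp_pos: [0.4222, 0.1911, 0.199]
orientation: [0.707, -0.003, 0.707, 0.001]
wrist_force: [0.6, -0.3, 0.3]
finger_gap: 0.0001
```

```bash
python3 go.py; python3 plan.py "0.4225 0.219 0.2 0 2" "0.4225 0.219 0.103 0 8"
```

```text
t 2.1833 tcp [0.422 0.191 0.199] yaw 0.3312349427812382 F [ 0.574 -0.334  0.271] gap 8.527044440258164e-05 q [ 0.253  0.112 -0.289  1.17  -0.002  0.247]
[-0.1,1.4,0,0.2,0,0.1,F],
[-0,1.4,0,0.1,0,0,F],
[1.2,-0,0,0,0,0,F],
[1.2,-0,0,0,0,0,F],
[1.2,-0,0,0,0,0,F],   # [0.422 0.219 0.164]
[1.2,-0,0,0,0,0,F],
[1.2,-0,0,0,0,0,F],
[1.2,-0,0,0,0,0,F],
[1.2,-0,0,0,0,0,F],
[1.3,-0,0,0,0,0,F],   # [0.422 0.219 0.103]
```

drive_tool --plan '[[[0,1.4,0,0.3,0,0,0],[0,1.4,0,0,0,0,0],[1.2,0,0,0,0,0,0],[1.2,0,0,0,0,0,0],[1.2,0,0,0,0,0,0]]]'

```text
clock: 2.6
tcp_pos: [0.4227, 0.2179, 0.1625]
orientation: [0.707, 0.001, 0.707, -0.002]
wrist_force: [0.2, -0.1, -1.1]
finger_gap: -0.0002
```

drive_tool --plan '[[[1.2,0,0,0,0,0,0],[1.2,0,0,0,0,0,0],[1.2,0,0,0,0,0,0],[1.2,0,0,0,0,0,0],[1.2,0,0,0,0,0,0]]]'

```text
clock: 3.02
tcp_pos: [0.4226, 0.2172, 0.1022]
orientation: [0.707, 0.001, 0.707, -0.003]
wrist_force: [0.2, -0.1, 0.3]
finger_gap: -0.0002
```

```bash
python3 go.py
python3 - <<'E'
from h import *
im=env.read_camera("wrist");cv2.imwrite("pics/w1.png",im[:,:,::-1])
im=env.read_camera("scene");cv2.imwrite("pics/s1.png",cv2.resize(im[150:350,330:560,::-1],None,fx=3,fy=3))
E
```

```text
t 3.0167 tcp [0.423 0.217 0.102] yaw -0.29824884262064044 F [ 0.23  -0.069  0.279] gap -0.00021087941179298038 q [ 0.307  0.206 -0.428  0.938 -0.002  0.312]
```

View pics/w1.png

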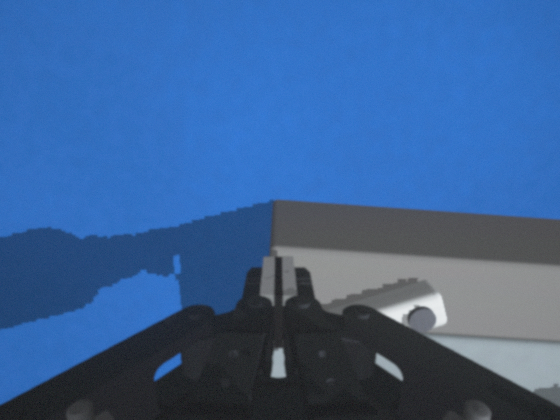

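View pics/s1.png

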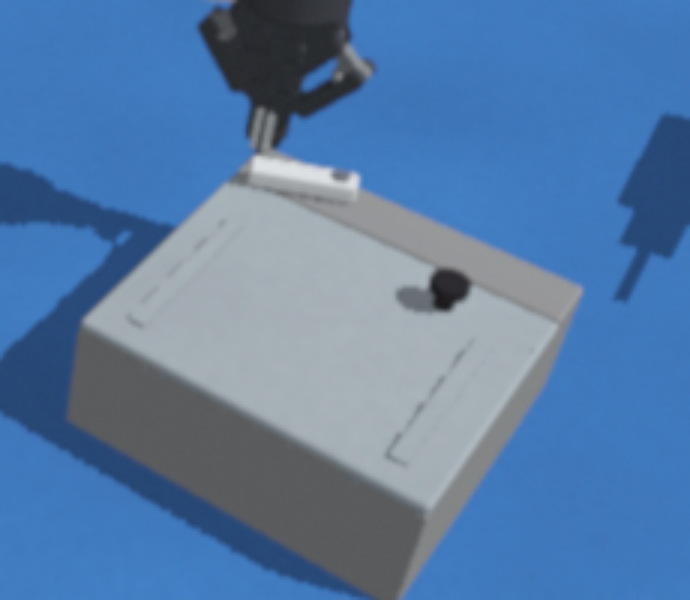

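drive_tool --plan '[[[0,0.3,0.9,0,0,0,0],[0,0.3,0.9,0,0,0,0],[0,0.3,0.9,0,0,0,0],[0,0.3,0.8,0,0,0,0],[0,0.2,0.7,0,0,0,0]]]'

```text
clock: 3.53
tcp_pos: [0.4665, 0.2317, 0.1036]
orientation: [0.708, 0.001, 0.707, -0.002]
wrist_force: [-1.1, -0.6, 0.1]
finger_gap: 0.0003
```

drive_tool --plan '[[[0,0.5,0.5,0,0,0,0],[0,0.5,0.5,0,0,0,0],[0,0.5,0.5,0,0,0,0],[0,0.5,0.5,0,0,0,0],[0,0.5,0.4,0,0,0,0]]]'

```text
clock: 3.95
tcp_pos: [0.4896, 0.2562, 0.1031]
orientation: [0.707, 0.001, 0.707, -0.003]
wrist_force: [-6.5, -8.5, 2.2]
finger_gap: -0.0001
```

```bash
python3 go.py
python3 - <<'E'
from h import *
im=env.read_camera("top");cv2.imwrite("pics/t2.png",cv2.resize(im[150:300,60:240,::-1],None,fx=4,fy=4))
im=env.read_camera("scene");cv2.imwrite("pics/s2.png",cv2.resize(im[150:350,330:560,::-1],None,fx=3,fy=3))
E
```

```text
t 3.95 tcp [0.49  0.256 0.103] yaw -0.3013862453673279 F [-6.529 -8.456  2.161] gap -0.00012029572845721809 q [ 0.338  0.342 -0.237  0.991 -0.003  0.343]
```

View pics/s2.png

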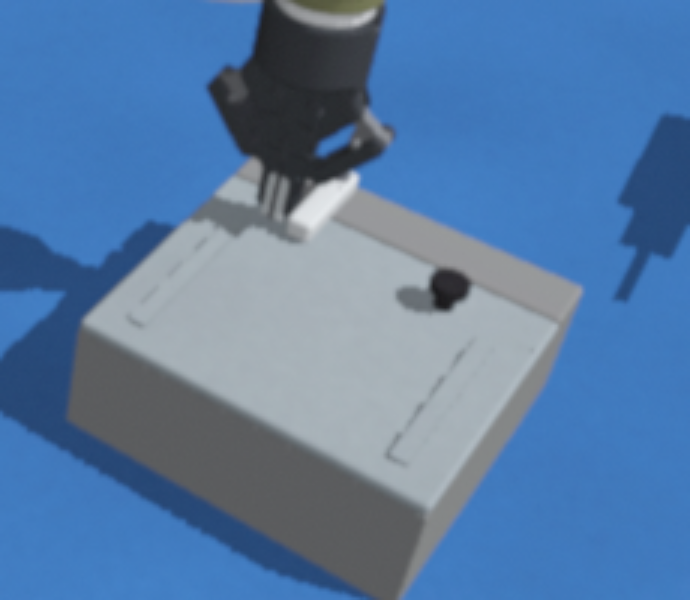

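View pics/t2.png

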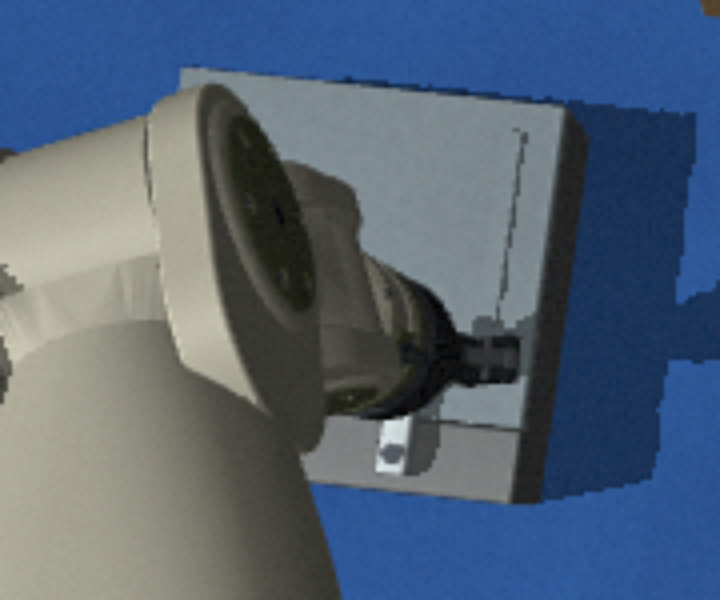

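```bash
python3 plan.py "0.488 0.23 0.105 0 3" "0.485 0.226 0.16 0 2" "0.46 -0.27 0.25 0.8 15"
```

```text
[-0.1,-0.9,-0,-0.1,-0,0.2,F],
[-0,-0.8,-0.1,-0.1,-0,0,F],
[-0.1,-0.9,-0,-0.1,-0,0,F],
[-2.7,-0.2,-0.2,0,-0,0,F],
[-2.8,-0.2,-0.1,0,-0,0,F],   # [0.485 0.226 0.16 ]
[-0.6,-3.3,-0.2,-0.1,-0,0,F],
[-0.6,-3.3,-0.2,-0,-0,0,F],
[-0.6,-3.3,-0.2,-0.1,-0,0,F],
[-0.6,-3.3,-0.2,-0,-0,0,F],
[-0.6,-3.3,-0.2,-0.1,-0,0,F],   # [0.476 0.061 0.19 ]
[-0.6,-3.3,-0.2,-0,-0,0,F],
[-0.6,-3.3,-0.2,-0.1,-0,0,F],
[-0.6,-3.3,-0.2,-0,-0,0,F],
[-0.6,-3.3,-0.2,-0.1,-0,0,F],
[-0.6,-3.3,-0.2,-0,-0,0,F],   # [ 0.467 -0.104  0.22 ]
[-0.6,-3.3,-0.2,-0.1,-0,0,F],
[-0.6,-3.3,-0.2,-0,-0,0,F],
[-0.6,-3.3,-0.1,-0.1,-0,0,F],
[-0.6,-3.3,-0.2,-0,-0,0,F],
[-0.6,-3.4,-0.2,-0.1,-0,0,F],   # [ 0.46 -0.27  0.25]
```

drive_tool --plan '[[[0,-0.9,0,0,0,0,0],[0,-0.8,-0.1,0,0,0,0],[-0.2,-0.9,0,0,0,0,0],[-2.7,-0.2,-0.2,0,0,0,0],[-2.8,-0.2,-0.1,0,0,0,0]]]'

```text
clock: 4.47
tcp_pos: [0.4834, 0.2244, 0.1593]
orientation: [0.706, 0.001, 0.708, -0.003]
wrist_force: [0.3, -0.2, 1.1]
finger_gap: 0.0003
```

drive_tool --plan '[[[-0.6,-3.3,-0.2,-0.2,0,0,0],[-0.6,-3.3,-0.2,0,0,0,0],[-0.6,-3.3,-0.2,-0.2,0,0,0],[-0.6,-3.3,-0.2,0,0,0,0],[-0.6,-3.3,-0.2,-0.2,0,0,0]]]'

```text
clock: 4.88
tcp_pos: [0.4745, 0.0592, 0.1912]
orientation: [0.708, -0.002, 0.706, 0.001]
wrist_force: [1.4, -0.4, 0.1]
finger_gap: 0.0002
```

drive_tool --plan '[[[-0.6,-3.3,-0.2,-0.2,0,0,1],[-0.6,-3.3,-0.2,0,0,0,1],[-0.6,-3.3,-0.2,-0.2,0,0,1],[-0.6,-3.3,-0.2,0,0,0,1],[-0.6,-3.3,-0.2,0,0,0,1]]]'

```text
clock: 5.3
tcp_pos: [0.4657, -0.1061, 0.2215]
orientation: [0.708, -0.005, 0.706, 0.003]
wrist_force: [0.9, 1.0, -0.2]
finger_gap: 0.0605
```

drive_tool --plan '[[[-0.6,-3.3,-0.2,0,0,0,1],[-0.6,-3.3,-0.2,0,0,0,1],[-0.6,-3.3,-0.1,0,0,0,1],[-0.6,-3.3,-0.2,0,0,0,1],[-0.6,-3.4,-0.2,0,0,0,1]]]'

```text
clock: 5.72
tcp_pos: [0.4585, -0.2721, 0.2518]
orientation: [0.708, -0.005, 0.707, 0.003]
wrist_force: [0.6, 0.9, 0.8]
finger_gap: 0.0856
```

```bash
python3 go.py
python3 - <<'E'
from h import *
import pickle
s=env.get_state();im=env.read_camera("wrist");cv2.imwrite("pics/w3.png",im[:,:,::-1]);np.save("w3.npy",im);pickle.dump(s,open("w3.pkl","wb"))
im=env.read_camera("top");cv2.imwrite("pics/t3.png",im[:,:,::-1]);np.save("t3.npy",im)
E
```

```text
t 5.7167 tcp [ 0.459 -0.272  0.252] yaw 0.6461607219846041 F [0.557 0.914 0.82 ] gap 0.08556513235621534 q [-0.686  0.224 -0.023  1.321 -0.001 -0.697]
```

View pics/w3.png

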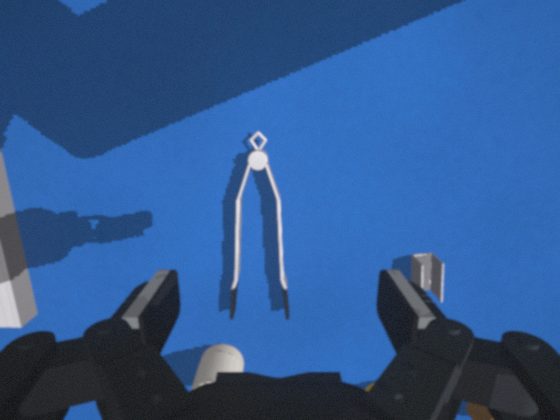

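View pics/t3.png

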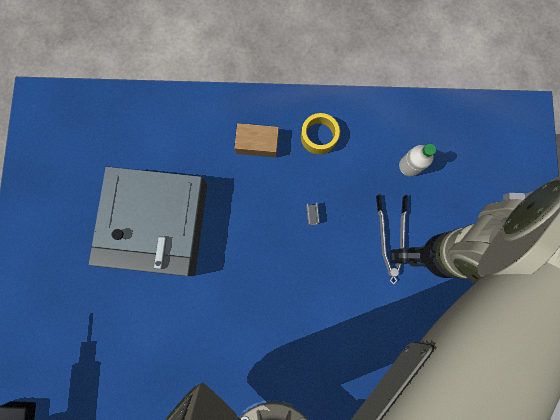

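Run:
```python
import numpy as np,cv2
im=np.load("w3.npy")[:,:,::-1]
cv2.imwrite("pics/w3c.png",cv2.resize(im[125:325,200:320],None,fx=3.0*1,fy=3.0,interpolation=cv2.INTER_CUBIC))
im=np.load("t3.npy")[:,:,::-1]
cv2.imwrite("pics/t3c.png",cv2.resize(im[215:285,120:220],None,fx=6,fy=6,interpolation=cv2.INTER_CUBIC))
```

```text
(no output)
```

View pics/w3c.png

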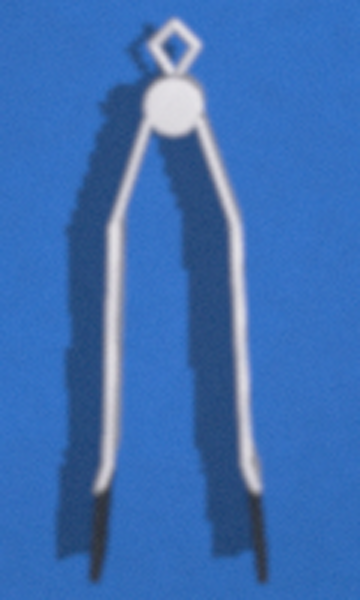

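View pics/t3c.png

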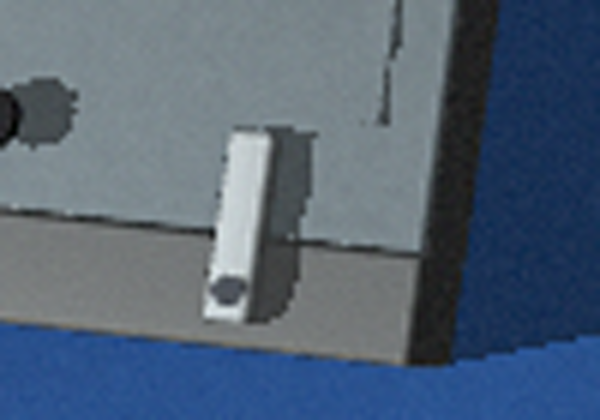

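```bash
python3 - <<'E'
from h import *
import pickle
np.set_printoptions(precision=4,suppress=True)
s=pickle.load(open("w3.pkl","rb"))
c=np.array([(174,107),(96,578),(265,578)],float);uv=(c+.5)/3-.5+[200,125]
t=ray("wrist",uv,.026,s);print(t)
mid=(t[1]+t[2])/2;d=(mid-t[0])[:2];ty=np.arctan2(d[1],d[0]);u=np.array([np.cos(ty),np.sin(ty)])
print("yaw deg",np.degrees(ty),"len",np.linalg.norm(d),"tipgap",np.linalg.norm(t[1]-t[2]),"origin",t[0,:2]+.095*u,mid[:2]-.105*u)
# button
b=ray("top",(np.array([(228,290),(251,130)])+.5)/6-.5+np.array([120,215]),.113);d=b[1]-b[0]
print("button angle",np.arctan2(d[1],d[0])+.0745+np.pi/2, np.linalg.norm(d))
E
python3 plan.py "0.532 -0.292 0.10 0.8 5" "0.532 -0.292 0.004 0.8 10"
```

```text
[[ 0.4352 -0.296   0.026 ]
 [ 0.6334 -0.3301  0.026 ]
 [ 0.6326 -0.259   0.026 ]]
yaw deg 0.42998264520201585 len 0.19782250062406123 tipgap 0.07114211165519195 origin [ 0.5302 -0.2953] [ 0.528  -0.2953]
button angle 1.572900672762339 0.06274948933965398
[3,-0.3,1.4,-0.1,0.2,0.3,F],
[3,-0.3,1.5,-0.1,-0,-0,F],
[3.1,-0.4,1.5,-0.1,-0,-0,F],
[3,-0.4,1.4,-0.1,-0,-0,F],
[3.1,-0.3,1.5,-0,-0,-0,F],   # [ 0.532 -0.292  0.1  ]
[1,-0,-0,-0,-0,-0,F],
[1,-0,-0,-0,-0,-0,F],
[0.9,-0,-0,-0,-0,-0,F],
[1,-0,-0,-0,-0,-0,F],
[0.9,-0,-0,-0,-0,-0,F],   # [ 0.532 -0.292  0.052]
[1,-0,-0,-0,-0,-0,F],
[0.9,-0,-0,-0,-0,-0,F],
[1,-0,-0,-0,-0,-0,F],
[0.9,-0,-0,-0,-0,-0,F],
[1,-0,-0,-0,-0,-0,F],   # [ 0.532 -0.292  0.004]
```

drive_tool --plan '[[[3,-0.4,1.4,0,0.1,0,1],[3,-0.4,1.4,0,0,0,1],[3,-0.4,1.4,0,0,0,1],[3,-0.5,1.5,0,0,0,1],[3,-0.5,1.4,0,0,0,1]]]'

```text
clock: 6.23
tcp_pos: [0.5308, -0.2914, 0.1]
orientation: [0.707, -0.005, 0.707, 0.004]
wrist_force: [0.6, -0.2, 0.1]
finger_gap: 0.0855
```

drive_tool --plan '[[[1.2,0,0,0,0,0,1],[1,0,0,0,0,0,1],[1,0,0,0,0,0,1],[1,0,0,0,0,0,1],[1,0,0,0,0,0,1]]]'

```text
clock: 6.65
tcp_pos: [0.5307, -0.2917, 0.0494]
orientation: [0.707, -0.005, 0.707, 0.003]
wrist_force: [0.4, -1.1, -0.3]
finger_gap: 0.0852
```

```bash
python3 go.py;  python3 plan.py "0.53 -0.294 0.004 0.6 5"
```

```text
t 6.65 tcp [ 0.531 -0.292  0.049] yaw 0.690490788114797 F [ 0.403 -1.06  -0.347] gap 0.08518244739251793 q [-0.634  0.48  -0.168  0.92  -0.002 -0.646]
[0.9,-0,-0,0,0,0.2,F],
[0.9,-0.1,-0,0,0,-0,F],
[0.9,-0,-0,0.1,0,-0,F],
[0.9,-0.1,-0,-0,0,-0,F],
[0.9,-0,-0.1,-0,0,-0,F],   # [ 0.53  -0.294  0.004]
```

Descend, then close slowly toward 46 mm (opening ≈ 0.54).

drive_tool --plan '[[[0.9,0,0,0,0,0,1],[0.9,-0.1,0,0,0,0,1],[0.9,0,0,0,0,0,1],[0.9,-0.1,0,0,0,0,1],[0.9,0,0,0,0,0,1]]]'

```text
clock: 7.07
tcp_pos: [0.5306, -0.2938, 0.0033]
orientation: [0.707, -0.005, 0.707, 0.004]
wrist_force: [-0.3, 0.4, 0.1]
finger_gap: 0.0852
```

drive_tool --plan '[[[0,0,0,0,0,0,0.7],[0,0,0,0,0,0,0.63],[0,0,0,0,0,0,0.56],[0,0,0,0,0,0,0.54],[0,0,0,0,0,0,0.54]]]' --squeeze 40

```text
clock: 7.48
tcp_pos: [0.5317, -0.2943, 0.0056]
orientation: [0.708, -0.006, 0.707, 0.003]
wrist_force: [0.6, 0.9, 5.6]
finger_gap: 0.0461
```

drive_tool --plan '[[[0,0,0,0,0,0,0.54],[0,0,0,0,0,0,0.54],[0,0,0,0,0,0,0.54],[0,0,0,0,0,0,0.54],[0,0,0,0,0,0,0.54]]]'

```text
clock: 7.9
tcp_pos: [0.5316, -0.2942, 0.0056]
orientation: [0.708, -0.006, 0.707, 0.003]
wrist_force: [0.5, 0.1, 5.8]
finger_gap: 0.0463
```

```bash
python3 go.py
python3 - <<'E'
from h import *
im=env.read_camera("wrist");cv2.imwrite("pics/w4.png",im[:,:,::-1])
im=env.read_camera("scene");cv2.imwrite("pics/s4.png",cv2.resize(im[90:240,120:320,::-1],None,fx=4,fy=4))
E
```

```text
t 7.9 tcp [ 0.532 -0.294  0.006] yaw 0.700593176915491 F [0.544 0.139 5.777] gap 0.0463406203181602 q [-0.637  0.528 -0.212  0.828 -0.002 -0.649]
```

View pics/w4.png

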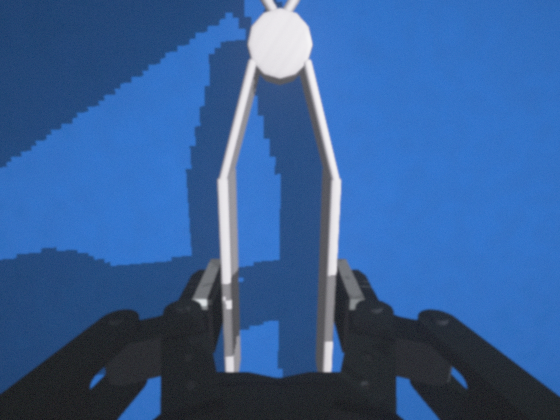

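View pics/s4.png

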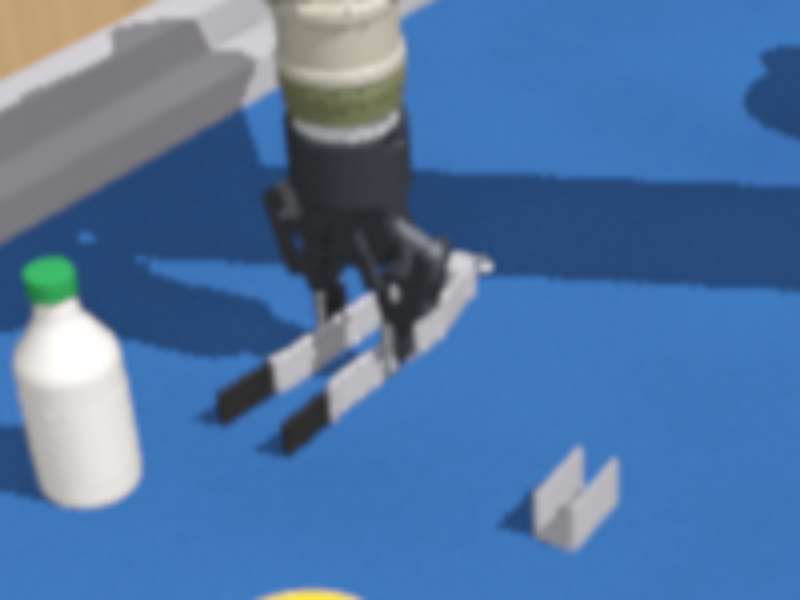

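Run:
```python
from h import *
np.set_printoptions(precision=4,suppress=True)
print(ray("wrist",[(281,42)],.026,env.get_state()))
im=np.load("w3.npy")[:,:,::-1]
cv2.imwrite("pics/w3o.png",cv2.resize(im[235:315,390:470],None,fx=8,fy=8,interpolation=cv2.INTER_CUBIC))
im=np.load("t3.npy")[:,:,::-1]
cv2.imwrite("pics/t3o.png",cv2.resize(im[190:240,290:340],None,fx=12,fy=12,interpolation=cv2.INTER_CUBIC))
```

```text
[[ 0.4348 -0.2954  0.026 ]]
```

View pics/w3o.png

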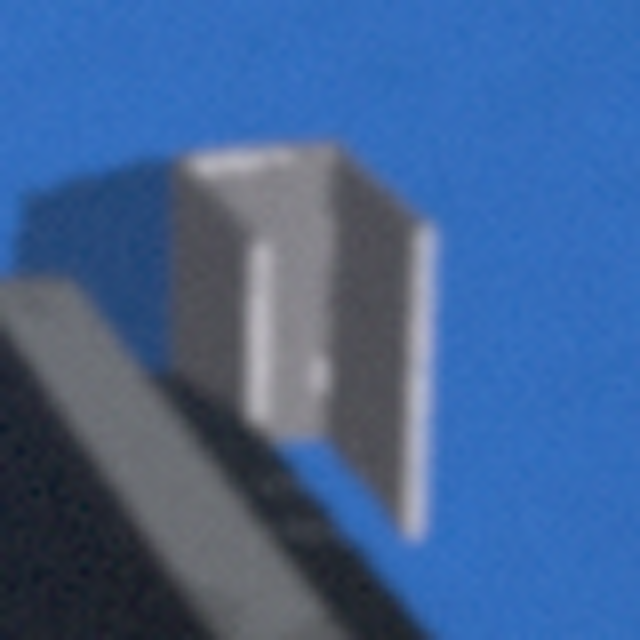

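View pics/t3o.png

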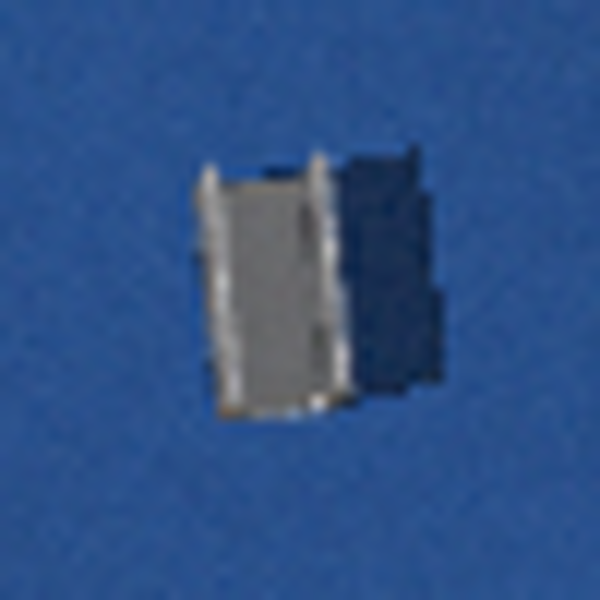

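```bash
python3 - <<'E'
from h import *
import pickle
np.set_printoptions(precision=4,suppress=True)
s=pickle.load(open("w3.pkl","rb"))
o=ray("wrist",(np.array([(262,238),(428,224),(415,540)])+.5)/8-.5+np.array([390,235]),.032,s);print(o)
d=o[2]-o[1];print(np.linalg.norm(d),np.arctan2(d[1],d[0]),np.linalg.norm(o[0]-o[1]),"centre",(o[0]+o[2])/2)
o=ray("top",(np.array([(209,170),(231,405),(319,155),(344,390)])+.5)/12-.5+np.array([290,190]),.032);print(o,o.mean(0))
for a,b in((1,0),(3,2)):
    d=o[b]-o[a];print(np.linalg.norm(d),np.arctan2(d[1],d[0]))
E
python3 go.py
```

```text
[[ 0.5545 -0.1022  0.032 ]
 [ 0.552  -0.0781  0.032 ]
 [ 0.6047 -0.0721  0.032 ]]
0.053066602805431046 0.11423207528471385 0.02423816889598844 centre [ 0.5796 -0.0871  0.032 ]
[[ 0.6044 -0.0707  0.032 ]
 [ 0.5536 -0.0762  0.032 ]
 [ 0.6084 -0.0943  0.032 ]
 [ 0.5575 -0.1003  0.032 ]] [ 0.581  -0.0854  0.032 ]
0.051108040153960206 0.1077008850176963
0.05119328466031902 0.11669490423562112
t 8.0 tcp [ 0.532 -0.294  0.006] yaw 0.7024286500986879 F [0.444 0.052 5.427] gap 0.04632682586978286 q [-0.637  0.528 -0.212  0.828 -0.002 -0.649]
```

drive_tool --plan '[[[-0.4,0,0,0,0,0,0.54],[-0.6,0,0,0,0,0,0.54],[-0.9,0,0,0,0,0,0.54],[-1.2,0,0,0,0,0,0.54],[-1.3,0,0,0,0,0,0.54]]]'

```text
clock: 8.42
tcp_pos: [0.5301, -0.2931, 0.0486]
orientation: [0.706, -0.005, 0.708, 0.004]
wrist_force: [0.3, 0.4, -0.4]
finger_gap: 0.046
```

drive_tool --plan '[[[-1.3,0,0,0,0,0,0.54],[-1.3,0,0,0,0,0,0.54],[-1.2,0,0,0,0,0,0.54],[-0.8,0,0,0,0,0,0.54],[0,0,0,0,0,0,0.54]]]'

```text
clock: 8.83
tcp_pos: [0.5317, -0.2942, 0.0965]
orientation: [0.708, -0.006, 0.706, 0.003]
wrist_force: [0.5, -0.3, -0.6]
finger_gap: 0.0463
```

```bash
python3 go.py
python3 - <<'E'
from h import *
im=env.read_camera("scene");cv2.imwrite("pics/s5.png",cv2.resize(im[60:240,120:320,::-1],None,fx=3.3,fy=3.3))
E
python3 plan.py "0.4995 -0.0954 0.092 6.3 15"
```

```text
t 8.8333 tcp [ 0.532 -0.294  0.097] yaw 0.7014367497650674 F [ 0.539 -0.255 -0.577] gap 0.04627408907065337 q [-0.636  0.442 -0.103  1.022 -0.002 -0.649]
[0,1.3,-0.2,-0.4,0,0.2,F],
[0,1.3,-0.2,-0.3,0,-0,F],
[0,1.3,-0.2,-0.4,0,-0,F],
[0,1.3,-0.2,-0.4,0,-0,F],
[0,1.3,-0.2,-0.4,0,-0,F],   # [ 0.52  -0.229  0.095]
[0,1.3,-0.1,-0.3,0,-0,F],
[0,1.4,-0.1,-0.4,0,-0,F],
[0,1.3,-0.1,-0.4,0,-0,F],
[0,1.4,-0.1,-0.4,0,-0,F],
[0.1,1.3,-0.1,-0.3,0,-0,F],   # [ 0.511 -0.163  0.094]
[0,1.4,-0.1,-0.4,0,-0,F],
[0.1,1.3,-0.1,-0.4,0,-0,F],
[0,1.4,-0.1,-0.4,0,-0,F],
[0.1,1.3,-0.1,-0.3,0,-0,F],
[0,1.4,-0.1,-0.4,0,-0,F],   # [ 0.5   -0.095  0.092]
```

View pics/s5.png

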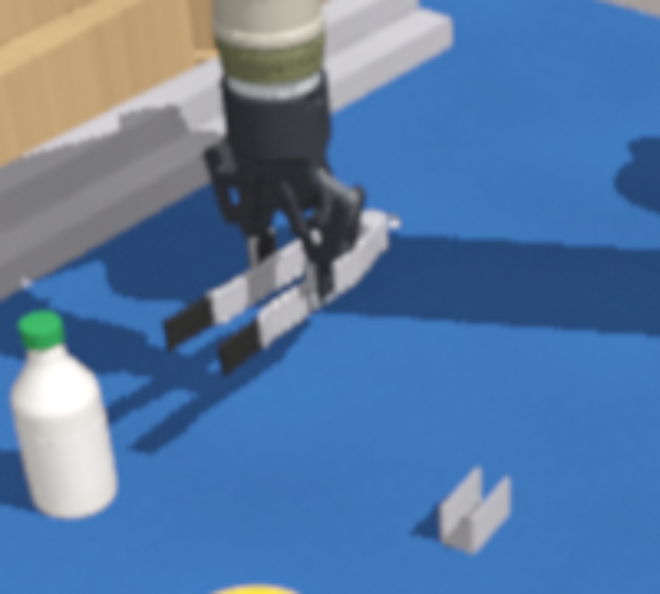

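Tongs are held level. Move across.

drive_tool --plan '[[[0,1.3,-0.2,-0.4,0,0.1,0.54],[0,1.3,-0.2,-0.4,0,0,0.54],[0,1.3,-0.2,-0.4,0,0,0.54],[0,1.3,-0.2,-0.4,0,0,0.54],[0,1.3,-0.2,-0.4,0,0,0.54]]]'

```text
clock: 9.3
tcp_pos: [0.518, -0.2265, 0.0935]
orientation: [0.706, -0.017, 0.708, 0.017]
wrist_force: [-0.1, 0.4, 0.1]
finger_gap: 0.0462
```

drive_tool --plan '[[[0,1.3,-0.1,-0.4,0,0,0.54],[0,1.4,-0.1,-0.4,0,0,0.54],[0,1.3,-0.1,-0.4,0,0,0.54],[0,1.4,-0.1,-0.4,0,0,0.54],[0,1.3,-0.1,-0.4,0,0,0.54]]]'

```text
clock: 9.72
tcp_pos: [0.5096, -0.1605, 0.0941]
orientation: [0.706, -0.029, 0.707, 0.029]
wrist_force: [0.3, -0.3, -1.4]
finger_gap: 0.0464
```

drive_tool --plan '[[[0,1.4,-0.1,-0.4,0,0,0.54],[0,1.3,-0.1,-0.4,0,0,0.54],[0,1.3,-0.1,-0.4,0,0,0.54],[0,1.3,-0.1,-0.2,0,0,0.54],[0,1.3,-0.1,-0.2,0,0,0.54]]]'

```text
clock: 10.13
tcp_pos: [0.4983, -0.0956, 0.094]
orientation: [0.706, -0.039, 0.706, 0.039]
wrist_force: [-0.3, 0.2, -0.7]
finger_gap: 0.0466
```

```bash
python3 go.py
python3 - <<'E'
from h import *
s=env.get_state()
im=env.read_camera("wrist");cv2.imwrite("pics/w6.png",im[:,:,::-1])
im=env.read_camera("top");cv2.imwrite("pics/t6.png",cv2.resize(im[140:300,250:450,::-1],None,fx=3.5,fy=3.5,interpolation=cv2.INTER_CUBIC))
im=env.read_camera("scene");cv2.imwrite("pics/s6.png",cv2.resize(im[120:280,180:340,::-1],None,fx=3.7,fy=3.7))
E
python3 plan.py "0.4995 -0.0954 0.009 6.3 10"
```

```text
t 10.1333 tcp [ 0.498 -0.096  0.094] yaw 6.317070052467695 F [-0.307  0.235 -0.684] gap 0.04656670846133933 q [-0.348  0.271 -0.364  0.937 -0.    -0.458]
[0.9,0,0,0,-0.1,-0,F],
[0.8,0,0,0,0,-0,F],
[0.9,0,0,0,0,-0,F],
[0.8,0,0,0,0,-0,F],
[0.9,0,0,0,0,-0,F],   # [ 0.498 -0.096  0.051]
[0.8,0,0,0.1,0,-0,F],
[0.9,0,0,-0,0,-0,F],
[0.8,0,0,-0,0,-0,F],
[0.9,0,0.1,-0,0,-0,F],
[0.8,0,0,-0,0,-0,F],   # [ 0.499 -0.096  0.009]
```

View pics/w6.png

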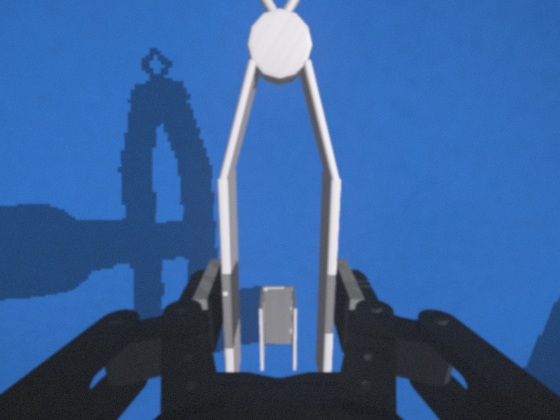

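View pics/t6.png

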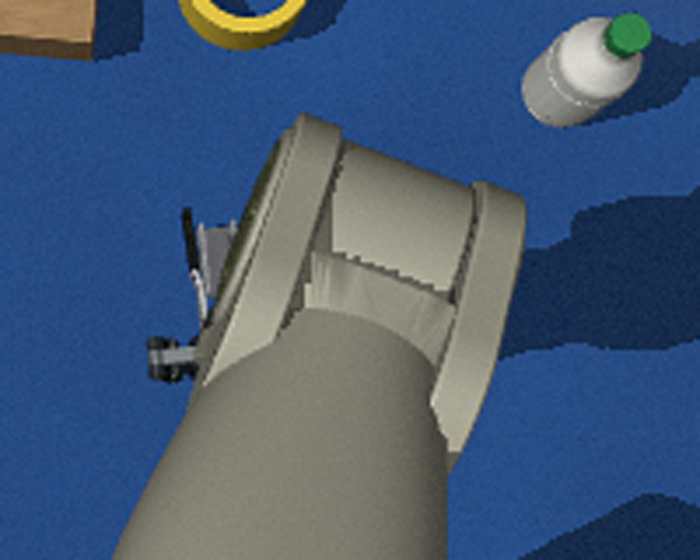

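View pics/s6.png

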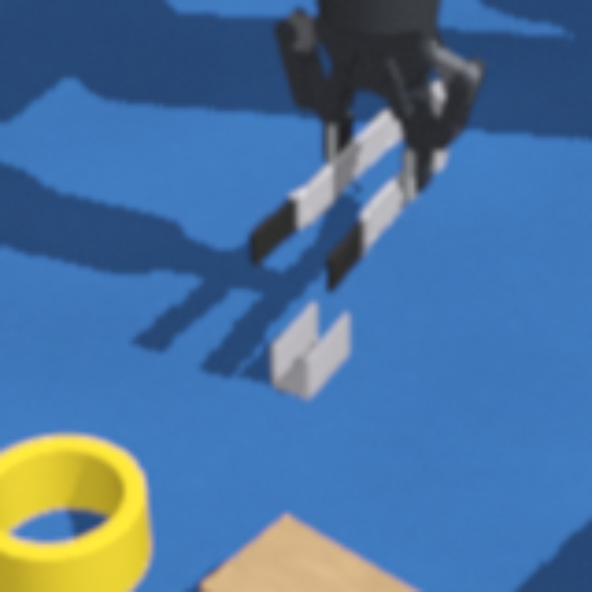

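drive_tool --plan '[[[0.9,0,0,0,-0.1,0,0.54],[0.9,0,0.1,0,0,0,0.54],[0.9,0,0,0,0,0,0.54],[0.9,0,0,0,0,0,0.54],[0.7,0,0,0,0,0,0.54]]]'

```text
clock: 10.7
tcp_pos: [0.4988, -0.0969, 0.0492]
orientation: [0.706, -0.038, 0.706, 0.039]
wrist_force: [-0.5, 0.5, -1.1]
finger_gap: 0.0461
```

```bash
python3 go.py
python3 - <<'E'
from h import *
im=env.read_camera("wrist");cv2.imwrite("pics/w7.png",im[200:,130:430,::-1])
im=env.read_camera("scene");cv2.imwrite("pics/s7.png",cv2.resize(im[140:260,200:320,::-1],None,fx=5,fy=5))
E
python3 plan.py "0.4995 -0.0954 0.009 6.3 5"
```

```text
t 10.7 tcp [ 0.499 -0.097  0.049] yaw 6.254519947147242 F [-0.499  0.463 -1.143] gap 0.04612309080426416 q [-0.35   0.319 -0.422  0.831  0.    -0.459]
[0.8,0,0,-0,-0.2,-0.1,F],
[0.8,0,0,-0,0,0,F],
[0.8,0,0.1,-0,0,0,F],
[0.8,0,0,-0,0,0,F],
[0.8,0.1,0.1,-0,0,0,F],   # [ 0.5   -0.095  0.009]
```

View pics/w7.png

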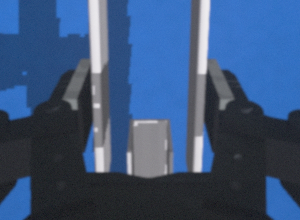

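View pics/s7.png

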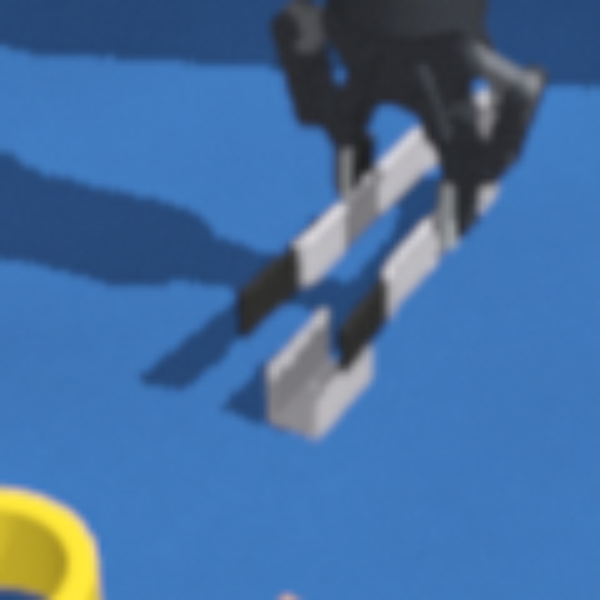

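drive_tool --plan '[[[0.8,0,0,0,-0.1,0,0.54],[0.8,0,0,0,0,0,0.54],[0.8,0.1,0.1,0,0,0,0.54],[0.8,0,0,0,0,0,0.54],[0.7,0,0,0,0,0,0.54]]]'

```text
clock: 11.22
tcp_pos: [0.5003, -0.0955, 0.0111]
orientation: [0.707, -0.039, 0.705, 0.039]
wrist_force: [0.3, 0.1, -0.8]
finger_gap: 0.0463
```

```bash
python3 go.py
python3 - <<'E'
from h import *
im=env.read_camera("scene");cv2.imwrite("pics/s8.png",cv2.resize(im[140:260,200:320,::-1],None,fx=5,fy=5))
im=env.read_camera("wrist");cv2.imwrite("pics/w8.png",im[:,:,::-1])
E
```

```text
t 11.2167 tcp [ 0.5   -0.095  0.011] yaw 6.309040058668414 F [ 0.337  0.131 -0.767] gap 0.046317037834062644 q [-0.347  0.366 -0.467  0.736  0.001 -0.457]
```

View pics/s8.png

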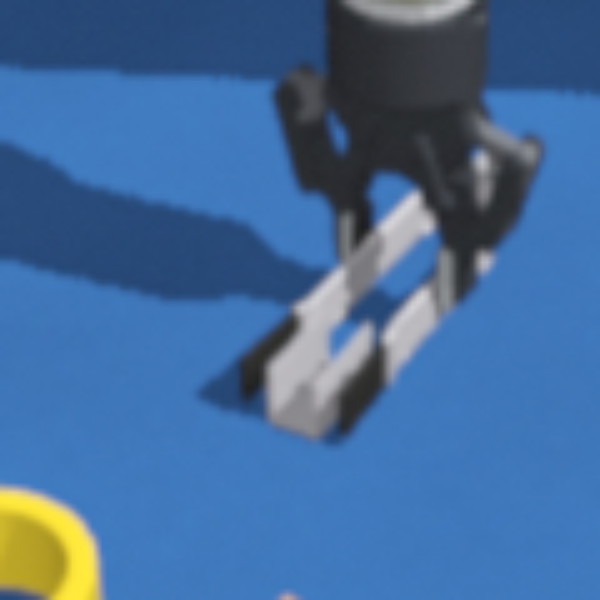

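View pics/w8.png

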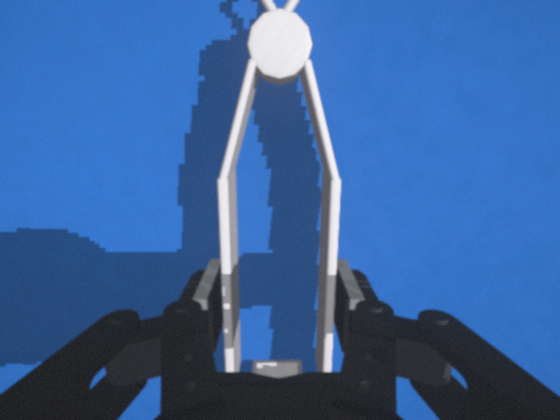

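drive_tool --plan '[[[0,0,0,0,0,0,0.5],[0,0,0,0,0,0,0.46],[0,0,0,0,0,0,0.43],[0,0,0,0,0,0,0.4],[0,0,0,0,0,0,0.35]]]' --squeeze 45

```text
clock: 11.73
tcp_pos: [0.5009, -0.0957, 0.0125]
orientation: [0.707, -0.039, 0.705, 0.039]
wrist_force: [0.7, -0.6, -0.4]
finger_gap: 0.0351
```

drive_tool --plan '[[[0,0,0,0,0,0,0.2],[0,0,0,0,0,0,0],[0,0,0,0,0,0,0],[0,0,0,0,0,0,0],[0,0,0,0,0,0,0]]]'

```text
clock: 12.15
tcp_pos: [0.5008, -0.0957, 0.0122]
orientation: [0.707, -0.039, 0.705, 0.039]
wrist_force: [0.1, -0.6, 0.8]
finger_gap: 0.0353
```

```bash
python3 go.py
python3 - <<'E'
from h import *
im=env.read_camera("scene");cv2.imwrite("pics/s9.png",cv2.resize(im[140:260,200:320,::-1],None,fx=5,fy=5))
E
```

```text
t 12.15 tcp [ 0.501 -0.096  0.012] yaw 6.295990116896243 F [ 0.108 -0.6    0.752] gap 0.035346435276272216 q [-0.347  0.365 -0.465  0.738  0.001 -0.457]
```

View pics/s9.png

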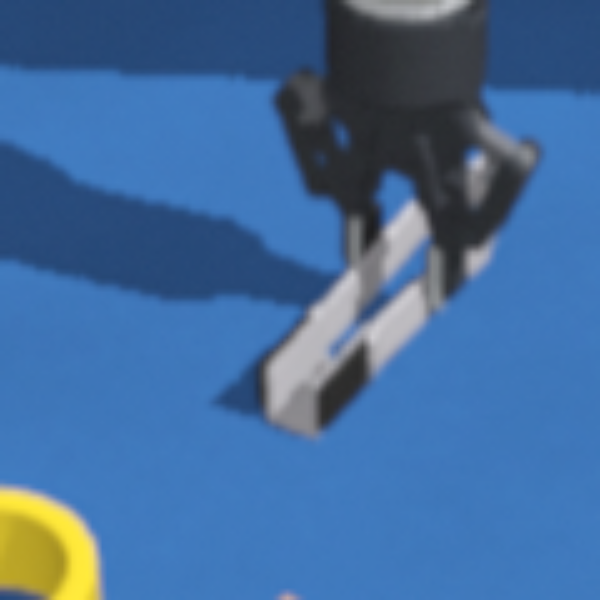

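drive_tool --plan '[[[-0.3,0,0,0,0,0,0],[-0.6,0,0,0,0,0,0],[-0.9,0,0,0,0,0,0],[-1.1,0,0,0,0,0,0],[-1.2,0,0,0,0,0,0]]]'

```text
clock: 12.62
tcp_pos: [0.5, -0.0955, 0.0538]
orientation: [0.707, -0.039, 0.706, 0.039]
wrist_force: [0.3, 0.2, -1.2]
finger_gap: 0.0357
```

drive_tool --plan '[[[-1.2,0,0,0,0,0,0],[-1.2,0,0,0,0,0,0],[-1.2,0,0,0,0,0,0],[-1.2,0,0,0,0,0,0],[-1.2,0,0,0,0,0,0]]]'

```text
clock: 13.03
tcp_pos: [0.5001, -0.0956, 0.1144]
orientation: [0.707, -0.039, 0.705, 0.039]
wrist_force: [0.6, 0.6, -0.4]
finger_gap: 0.0354
```

drive_tool --plan '[[[-1.2,0,0,0,0,0,0],[-1.2,0,0,0,0,0,0],[-1.2,0,0,0,0,0,0],[-0.9,0,0,0,0,0,0],[-0.7,0,0,0,0,0,0]]]'

```text
clock: 13.45
tcp_pos: [0.5003, -0.0957, 0.1666]
orientation: [0.707, -0.039, 0.705, 0.039]
wrist_force: [0.3, -0.4, -0.2]
finger_gap: 0.0359
```

drive_tool --plan '[[[-0.5,0,0,0,0,0,0],[-0.3,0,0,0,0,0,0],[0,0,0,0,0,0,0],[0,0,0,0,0,0,0],[0,0,0,0,0,0,0]]]'

```text
clock: 13.87
tcp_pos: [0.4997, -0.0955, 0.1724]
orientation: [0.706, -0.039, 0.706, 0.039]
wrist_force: [-0.5, -0.2, -1.3]
finger_gap: 0.0357
```

```bash
python3 go.py
python3 - <<'E'
from h import *
im=env.read_camera("scene");cv2.imwrite("pics/s10.png",im[:,:,::-1]);cv2.imwrite("pics/s10c.png",cv2.resize(im[90:240,200:350,::-1],None,fx=4,fy=4))
im=env.read_camera("top");cv2.imwrite("pics/t10.png",im[:,:,::-1])
E
```

```text
t 13.8667 tcp [ 0.5   -0.096  0.172] yaw 6.299063006648181 F [-0.502 -0.199 -1.32 ] gap 0.035718465450816125 q [-0.347  0.211 -0.236  1.123  0.001 -0.457]
```

View pics/s10.png

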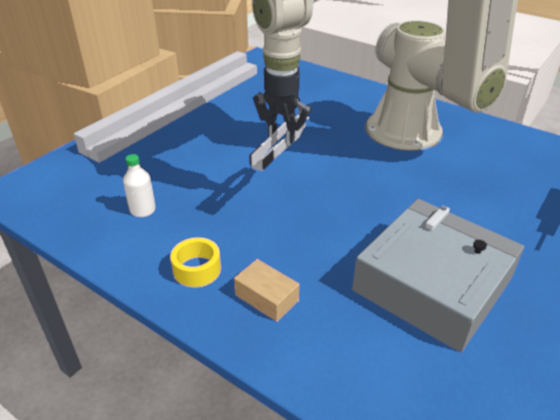

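View pics/s10c.png

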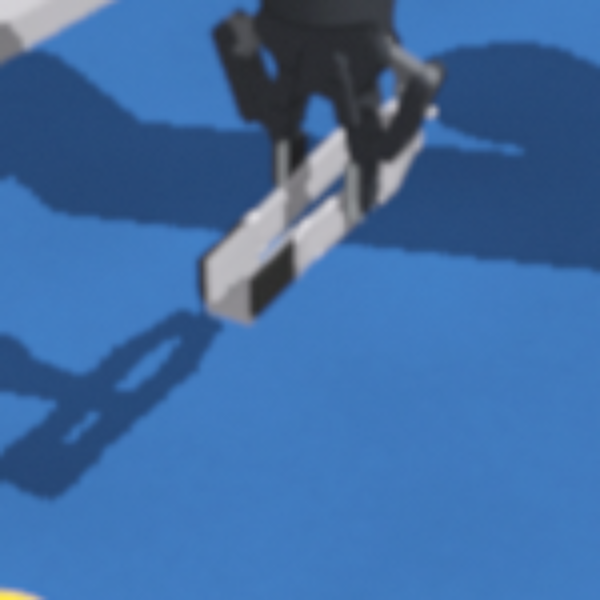

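View pics/t10.png

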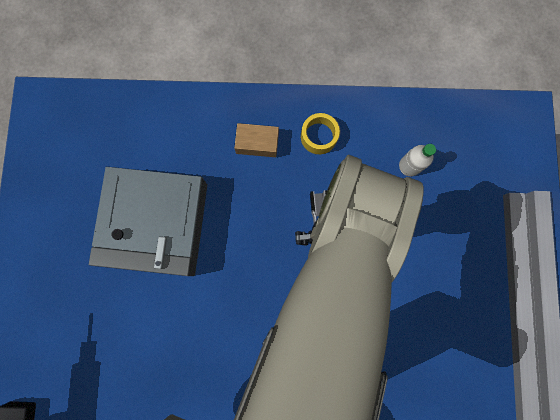

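drive_tool --plan '[[[0,0,0,0,0,0,0],[0,0,0,0,0,0,0],[0,0,0,0,0,0,0],[0,0,0,0,0,0,0],[0,0,0,0,0,0,0]]]'

```text
clock: 14.38
tcp_pos: [0.5001, -0.0957, 0.173]
orientation: [0.707, -0.039, 0.705, 0.039]
wrist_force: [0.7, 0.3, -0.6]
finger_gap: 0.0355
```

```bash
python3 go.py; python3 -c "
from workcell import env
print(env.hand_in())"
```

```text
t 14.3833 tcp [ 0.5   -0.096  0.173] yaw 6.298391808684017 F [ 0.69   0.285 -0.637] gap 0.035485214825817214 q [-0.347  0.211 -0.235  1.123  0.001 -0.457]
the job is handed in; nothing more can be done
None
```

The turnbutton is across the shut lid, and the offcut was held still in the tongs, about 16 cm above the table, when I handed in at 14.4 s. The hand-in reports no verdict.

- **Turnbutton:** I pushed it across with closed fingers until it met its end stop. The top camera put it at about 1.57 rad, and the last pictures show it still across the lid.
- **Offcut:** I gripped the tongs at their middle, lowered the open jaws either side of the offcut, clamped it and lifted. The finger gap stayed at 35.5 mm, against about 36 mm expected with the jaws closed on it. Only the tongs touched it in the pictures.
- **Surroundings:** In the last pictures the bottle, tape roll and carton stand where they were, and the tongs and offcut are clear of everything.
- **Limits of the checks:** No check failed. Contact forces on the jaws and the lid angle can't be read directly, so I judged those from the gap and the pictures. The two cameras disagreed by 2–3 mm on the tongs' position and 1–2 mm on the offcut's. I used values in between.

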